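Swing the square filter into the beam and open the shutter

ROBOT

A 7-joint arm with a two-finger parallel gripper is mounted at the origin on the work surface. World frame = base frame: x ahead of the robot, y to its left, z up, the work surface at z = 0. Lengths are in m, angles in rad, forces in N, time in s.
With the tool pointing down it reaches from about 0.35 to 0.9 m from the base axis. Payload 8.1 kg.
Tool frame: the origin (TCP) lies between the finger pads; the fingertips stand 25 mm ahead of it and the grasp point (between the pads) lies 6 mm ahead of it; z points along the fingers, y is the direction in which the jaws open and shut (so a half turn about z gives the same grasp; the last joint's range is limited). The gripper opens to 92 mm and grips with 3 to 60 N. Pads are 19 mm wide; open, the fingers measure 130 mm over their backs; the gripper's body (75 mm by 190 mm) begins 47 mm behind the grasp point.
Start: joints at [-1.363, 0.434, 0.025, 1.573, -0.012, 1.134, -0.075], TCP at [0.191, 0.595, 0.252] pointing down, gripper open.
Joint ranges: [-2.62, 2.62], [-0.44, 2.09], [-1.27, 1.32], [0.08, 2.57], [-1.32, 4.46], [0.12, 2], [-2.74, 2.74]. Speed limits (rad/s): [2.22, 2.22, 3.01, 3.01, 3.14, 3.14, 3.14].

INTERFACE

Orientations are given as a rotation vector (axis times angle).
In Python, from cell import * gives the robot as it stands.
- The arm moves only by the shell command python3 -m jog 'ROWS' [FORCE]. ROWS is JSON, one flat list of numbers, 5 for each row, row after row: the finger opening in mm, from 0 to 91.8, then the shift along the tool's x, y, z in units of 40 mm (1.0 is 40 mm), then the turn about the tool's z in units of 6 degrees (1.0 is 6 degrees). A call has 1 to 20 rows; each row shifts and turns the pose as measured when the row begins, along the tool's axes as they then stand; what a row does not reach is not made up. A row lasts 1/12 s, in which the tool goes at most 41.7 mm and 7.16 degrees, less where a joint would pass 70% of its speed; a pose out of reach is approached as far as the arm can. A call is refused whole if a number of a shift passes 1 or a number of a turn 1, either way. A call with a gripper value outside its range is refused whole. The fingers move at their own pace and stop on an object; FORCE is the grip in N (left out, the last holds). Time passes only in rows, so rows that do not move let the fingers close. It gives the time, the measured TCP pose, the force and the opening at its end, in the units of the state.
- observe(): the state, without advancing time (a new reading comes with each control period).
- get_image(name): name is "scene" or "top"; returns the picture (400x640x3 uint8, red, green, blue); there is no depth.
- camera_params(name): a dict with "intrinsics" (3x3 intrinsics, pixels), "xyz" and "orientation" of the camera in the world. Camera axes: x right, y down, z forward; pixel columns grow to the right and rows downward; lengths in m; the calibration is good to about 2 mm. A picture is of the moment at which its call begins. camera_params takes no time and is no camera call.
- sign_off(): hands the job in, once; it reports no verdict.
The state is a dict: "clock": time; "joints": joint angles; "dq": joint speeds; "joint_efforts": joint torques, N m; "position": TCP position; "ee_rot": TCP orientation; "force": force on the tool from outside, world axes, zero at the start; "ft_torque": the same for the moment, N m; "width": opening from 0.0 (shut) to 1.0 (fully open).
Only numpy, scipy, OpenCV 4.12 (cv2) and the standard library are available. Lean on these libraries where they do the work, as an engineer would, in place of code of your own. Each camera call takes 0.05 s, during which the arm holds its last target. There are 200 camera calls.

TASK

With the gripper's fingers shut and used like one fingertip, gently push on an arm of the filter wheel until the square window stands centred over the light port, so that the whole white spot lies within the window. Only then push the shutter lever on the lamp house all the way over to its open stop, away from the wheel, leaving the wheel where it is. Do not pinch or squeeze the wheel, and leave the loose things standing about as they are.

Things in the scene. Friction and masses are not known exactly. Their poses are not given: they have to be found in the camera images.
- filter_bench: fixed dark grey base plate, x -140 to 140 mm, y -140 to 250 mm, 20 mm thick, on the table; origin on the table exactly under the wheel's axis, z up. It carries the wheel (over the origin), the light port (at y = 105 mm) and the grey lamp house (100 x 90 mm, centred at y = 195 mm, top 60 mm above the table) with the shutter lever.
- filter_wheel: aluminium wheel with 3 arms 120 degrees apart; turns either way without stops about the upright axis through its origin (42 mm above the table) and stays where left (friction about 0.06 N m). Hub 48 mm across, black cap up to 76 mm above the table. Arms: bars 12 mm wide, 50 to 62 mm above the table, bare from 24 to 83 mm from the axis, each ending in a holder 44 mm across.
- square_window (a point): centre of the 28 mm square window in the square holder, on the wheel's own +y axis, 105 mm from the wheel's axis, 56 mm above the table; goes round with the wheel. Going counter-clockwise from it (seen from above) the other holders are a round one with a 28 mm round window, then a solid round disc, all 12 mm thick.
- light_port (a point): centre of the light port: a white 16 mm spot in a low black collar (28 mm across, its top 26 mm above the table) on the base plate, 105 mm from the wheel's axis, on the lamp house's side; the holders pass 24 mm above it.
- shutter (a joint): angle of the shutter lever (rad): 0 = against its closed stop, pointing along the bench's -x; 1.3 = against its open stop. It grows clockwise seen from above, the lever's end moving away from the wheel. It starts at or near closed and stays where it is left (friction about 0.03 N m).
- shutter_pivot (a point): on the upright axis of the shutter lever, over the lamp house, 77 mm above the table (mid-height of the lever: a steel bar 75 mm long, 10 mm wide, 72 to 82 mm above the table). Two steel stop pegs, 8 mm thick, up to 76 mm above the table, stand 30 mm from the pivot.
- shutter_tab (a point): centre of the black upright tab at the lever's end, 68 mm from the pivot, 90 mm above the table; the tab is 20 mm long along the lever, 6 mm thick, 75 to 105 mm above the table. The lamp house's top lies below it, 60 mm above the table.
- lens_cap: loose black lens cap, 34 mm across, 16 mm high, lying on a corner of the bench plate; a bystander
- vial: loose small amber jar, 24 mm across, 42 mm high, standing on the bench plate beside the lamp house; a bystander
- spare_ring: loose aluminium ring, 38 mm across, 8 mm high, lying on a corner of the bench plate; a bystander
- mouse: loose black computer mouse, 105 x 58 x 33 mm, on the table; a bystander
- objective: loose steel microscope objective, 32 mm across, 48 mm high, standing on the table; a bystander
- slide_box: loose blue slide box with white lid, 90 x 100 x 32 mm, on the table; a bystander
- screwdriver: loose screwdriver, 170 mm long, lying on the table; a bystander

How it is judged:
By the outcome, as a careful person would: the job done as asked, in the order asked, and still so for the second after the job is handed in, with the robot touching nothing.
It also fails if it takes over 54 s, if anything falls off the work surface, if the arm or the gripper's body presses on something with over 40 N, if the wrist force passes 120 N, or if a joint passes its speed limit or range.

## Working session

There is one attempt and no reset: what is moved stays moved. The work goes in short steps, Python scripts to look and compute and a shell command to move; the robot and the scene stay as the last step left them, time stands still between calls to the robot, and variables do not carry over. Pictures are saved under pics/ and viewed, about 8 in all and at most 12, crops included, and the job is handed in when it is done.

```bash
mkdir -p pics; python3 - <<'E'
from cell import *
import cv2
for n in("scene","top"):
    im=get_image(n); cv2.imwrite(f"pics/{n}0.png",im[:,:,::-1]); p=camera_params(n); print(n,p)
o=observe(); print(o)
E
```

```text
scene {'intrinsics': array([[495.16897166,   0.        , 315.06290507],
       [  0.        , 495.16897166, 197.59626835],
       [  0.        ,   0.        ,   1.        ]]), 'xyz': array([ 1.37104775, -0.61678609,  1.12950967]), 'orientation': array([-2.16731064, -1.04451003,  0.4279586 ])}
top {'intrinsics': array([[431.11119478,   0.        , 318.11889615],
       [  0.        , 431.11119478, 194.38692423],
       [  0.        ,   0.        ,   1.        ]]), 'xyz': array([0.38785082, 0.0350779 , 1.26763688]), 'orientation': array([-2.15518387,  2.15310165, -0.16964857])}
{'clock': 0.1, 'joints': array([-1.36257905,  0.43513684,  0.02495825,  1.57399254, -0.01159714,
        1.13398919, -0.07509061]), 'dq': array([-4.24776931e-04, -4.11056938e-03,  5.03168991e-05, -3.38678990e-03,
       -3.30318403e-04, -7.07933630e-04, -5.55513362e-04]), 'joint_efforts': array([ 2.22377064e-03, -6.69124818e+01,  9.87387411e-01, -3.15144682e+01,
       -6.05849619e-02,  3.74832284e-02,  1.10630965e-04]), 'position': array([0.19106055, 0.5946455 , 0.25103872]), 'ee_rot': array([-4.86322751e-01, -3.10362837e+00,  2.16443827e-03]), 'force': array([ 0.14989836, -0.77348399, -0.34374991]), 'ft_torque': array([-0.01513971,  0.04828031,  0.00834897]), 'width': 0.9998925441267859}
```

View pics/top0.png

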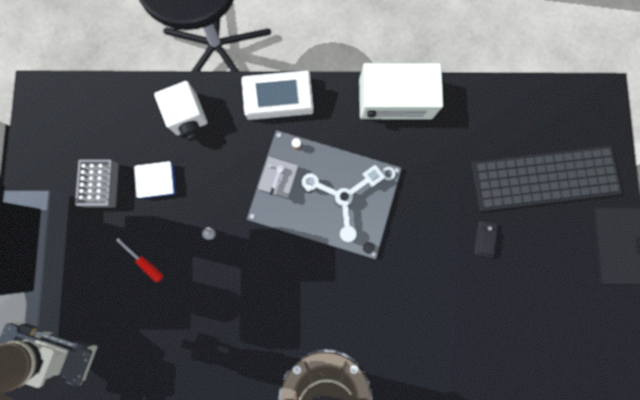

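View pics/scene0.png

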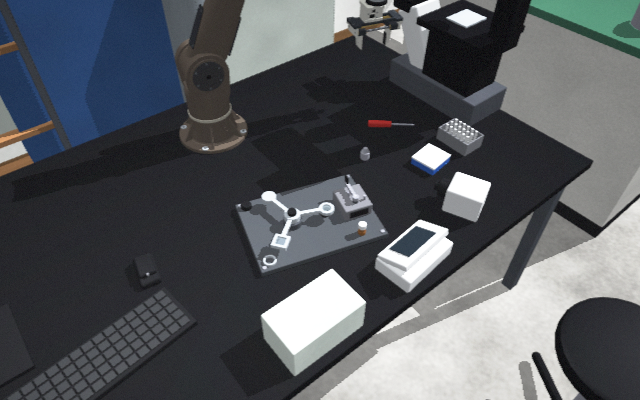

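```bash
cat > h.py <<'E'
import numpy as np,cv2
from cell import *
from scipy.spatial.transform import Rotation as R
def ray(n,u,v):
    p=camera_params(n);d=np.linalg.inv(p["intrinsics"])@[u,v,1]
    return p["xyz"],R.from_rotvec(p["orientation"]).as_matrix()@d
def onz(n,u,v,z):
    c,d=ray(n,u,v);return c+d*(z-c[2])/d[2]
def proj(n,P):
    p=camera_params(n);q=R.from_rotvec(p["orientation"]).as_matrix().T@(np.array(P)-p["xyz"]);q=p["intrinsics"]@q;return q[:2]/q[2]
E
python3 - <<'E'
import cv2,numpy as np
from h import *
a=cv2.imread("pics/top0.png");b=cv2.imread("pics/scene0.png")
A=cv2.resize(a[120:270,235:415],None,fx=4.4,fy=4,interpolation=cv2.INTER_CUBIC)
A=cv2.resize(a[125:265,240:410],None,fx=4,fy=4,interpolation=cv2.INTER_CUBIC)
cv2.imwrite("pics/topc.png",A)
B=cv2.resize(b[165:280,225:395],None,fx=4,fy=4,interpolation=cv2.INTER_CUBIC)
cv2.imwrite("pics/scenec.png",B)
g=cv2.cvtColor(a,cv2.COLOR_BGR2GRAY)
m=((g>60)).astype(np.uint8); m[:122]=0;m[270:]=0;m[:,:225]=0;m[:,420:]=0
m=cv2.morphologyEx(m,cv2.MORPH_CLOSE,np.ones((9,9)))
cs,_=cv2.findContours(m,0,1);c=max(cs,key=cv2.contourArea);r=cv2.minAreaRect(c);print(r)
for q in cv2.boxPoints(r):print(q,onz("top",*q,0.02))
print(onz("top",*r[0],0.02))
E
```

```text
((324.2586669921875, 193.57872009277344), (136.67958068847656, 96.79043579101562), 16.927513122558594)
[244.78896 219.97925] [0.4918156  0.22889471 0.02      ]
[272.97058 127.38235] [0.76887441 0.15160265 0.02      ]
[403.7284  167.17819] [ 0.64888188 -0.23660546  0.02      ]
[375.54675 259.7751 ] [ 0.37794761 -0.14786925  0.02      ]
[ 0.56944354 -0.0011726   0.02      ]
```

View pics/topc.png

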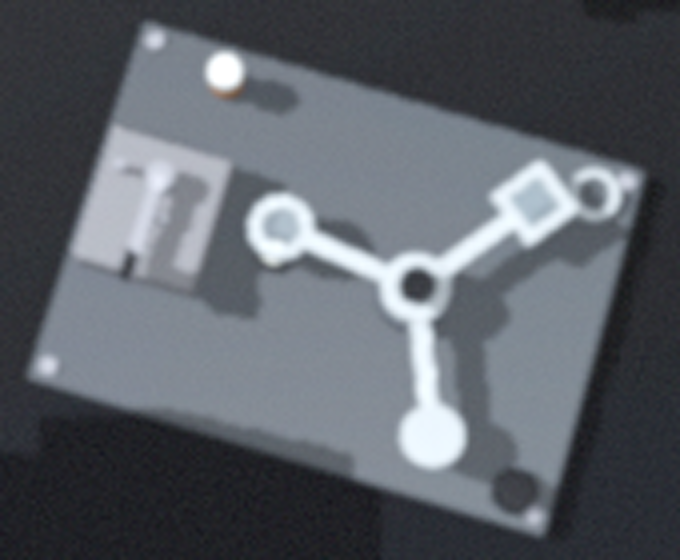

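View pics/scenec.png

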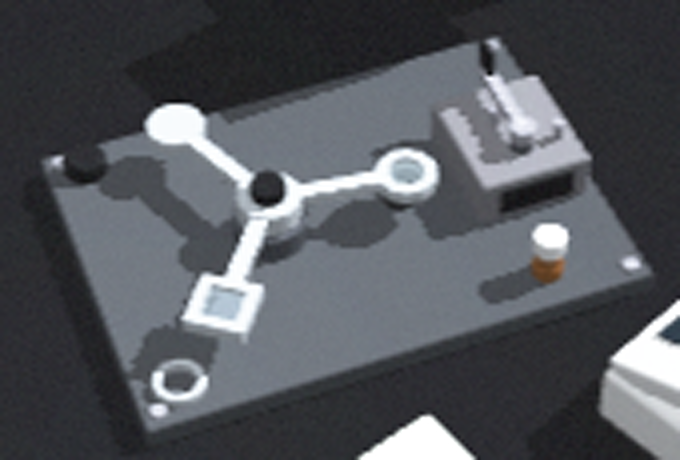

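```bash
cat >> h.py <<'E'
def fit():
    px=np.array([[144,22],[28,378],[642,175],[545,537]])/4+[240-.375,125-.375]
    W=np.array([onz("top",*p,.02)[:2] for p in px]);Bn=np.array([[.14,.25],[-.14,.25],[.14,-.14],[-.14,-.14]])
    w=W@[1,1j];b=Bn@[1,1j];wc=w-w.mean();bc=b-b.mean()
    th=np.angle((wc*bc.conj()).sum());e=np.exp(1j*th);t=w.mean()-e*b.mean()
    return t,e,abs(w-(e*b+t))
def b2w(x,y): z=T+E*(x+1j*y);return np.array([z.real,z.imag])
def w2b(p): z=(p[0]+1j*p[1]-T)/E;return np.array([z.real,z.imag])
T,E,res=fit()
def holders(im,n="top",off=None):
    g=cv2.cvtColor(im,cv2.COLOR_RGB2GRAY)
    return g
E
python3 - <<'E_'
from h import *
print("axis",T,"deg",np.degrees(np.angle(E)),"res",res)
def c(u,v): return u/4+240-.375,v/4+125-.375
def s(u,v): return u/4+225-.375,v/4+165-.375
for k,n,p,z in [("cap","top",c(417,286),.076),("cap","scene",s(267,188),.076),("sq","top",c(536,202),.062),("sq","scene",s(225,303),.062),("rnd","top",c(282,228),.062),("rnd","scene",s(406,176),.062),("disc","top",c(432,435),.062),("disc","scene",s(177,124),.062),("pivot","top",c(160,172),.082),("pivot","scene",s(522,133),.082),("tab","top",c(129,262),.105),("tab","scene",s(488,47),.105),("vial","top",c(224,72),.062),("cap2","top",c(515,492),.036)]:
    q=w2b(onz(n,*p,z));print(k,n,(q*1000).round(1),"ang from +y",np.degrees(np.angle((q[0]+1j*q[1])/1j)).round(1), "r",np.hypot(*q).round(4))
print(R.from_rotvec(observe()["ee_rot"]).as_matrix().round(3))
E_
```

```text
axis (0.5541110608918428-0.05447959345665724j) deg -16.925419646301794 res [0.00052197 0.00223955 0.00393666 0.00161863]
cap top [0.1 0.2] ang from +y -21.9 r 0.0002
cap scene [ 7.4 -2.1] ang from +y -105.6 r 0.0077
sq top [ 85.  -64.3] ang from +y -127.1 r 0.1066
sq scene [ 87.4 -62.3] ang from +y -125.5 r 0.1073
rnd top [ 14.  103.1] ang from +y -7.7 r 0.104
rnd scene [ 21.4 101.7] ang from +y -11.9 r 0.1039
disc top [-95.4 -40. ] ang from +y 112.7 r 0.1035
disc scene [-92.9 -39.3] ang from +y 112.9 r 0.1008
pivot top [ 23.7 195.3] ang from +y -6.9 r 0.1967
pivot scene [ 29.9 191.1] ang from +y -8.9 r 0.1934
tab top [-46.1 193.5] ang from +y 13.4 r 0.1989
tab scene [-42.7 194.9] ang from +y 12.4 r 0.1995
vial top [110.4 176.3] ang from +y -32.1 r 0.208
cap2 top [-115.  -109.5] ang from +y 133.6 r 0.1588
[[-0.952  0.306 -0.   ]
 [ 0.306  0.952 -0.001]
 [-0.    -0.001 -1.   ]]
```

```bash
python3 -m jog '[0,-0.4,-0.4,0,0, 0,-0.7,-0.7,0,0, 0,-0.7,-0.7,0,0, 0,-0.7,-0.7,0,0, 0,-0.7,-0.7,0,0, 0,-0.7,-0.7,0,0, 0,-0.7,-0.7,0,0, 0,-0.7,-0.7,0,0, 0,-0.7,-0.7,0,0, 0,-0.7,-0.7,0,0, 0,-0.7,-0.7,0,0, 0,-0.7,-0.7,0,0, 0,-0.7,-0.7,0,0, 0,-0.7,-0.7,0,0, 0,-0.7,-0.7,0,0, 0,-0.7,-0.7,0,0, 0,-0.6,-0.6,0,0, 0,-0.4,-0.4,0,0, 0,0,0,0,0]' 10
cat >> h.py <<'E'
def st():
    o=observe();M=R.from_rotvec(o["ee_rot"]).as_matrix()
    yb=np.degrees(np.angle((M[0,1]+1j*M[1,1])/(1j*E)))
    print("t",round(o["clock"],2),"bench mm",(w2b(o["position"])*1000).round(1),"z",(o["position"][2]*1e3).round(1),"F",o["force"].round(1),"w",round(o["width"],3),"tool y vs bench y deg",yb.round(1),"tilt",M[:,2].round(3));return o,M
def to(x,y,z,M,o):
    d=np.r_[b2w(x/1e3,y/1e3),z/1e3]-o["position"];return (M.T@d/.04).round(2)
E
python3 - <<'E_'
from h import *
o,M=st(); print(to(-60,22,110,M,o),to(-60,22,73,M,o))
prev=None
for f in range(108,250,6):
    a=np.radians(f);u=np.array([-np.sin(a),np.cos(a)]);n=np.array([-np.cos(a),-np.sin(a)])
    h=9.5*abs(n[0])+19*abs(n[1]);c=58*u-(6+h)*n
    if prev is not None: 
        d=np.r_[b2w(*c/1e3)-b2w(*prev/1e3),0];print(f,c.round(),"step",(M.T@d/.04).round(2))
    prev=c
E_
```

```text
clock: 1.68
position: [0.5068, -0.0331, 0.2458]
ee_rot: [-0.475, -3.101, 0.01]
force: [0.2, -0.1, 0.1]
width: 0.002
t 1.68 bench mm [-51.5   6.7] z 245.8 F [ 0.2 -0.1  0.1] w 0.002 tool y vs bench y deg -0.5 tilt [-0.005 -0.006 -1.   ]
[0.21 0.4  3.39] [0.2  0.41 4.32]
114 [-64.   1.] step [ 0.01 -0.16  0.  ]
120 [-64.  -5.] step [-0.01 -0.17  0.  ]
126 [-63. -12.] step [-0.03 -0.17  0.  ]
132 [-61. -19.] step [-0.05 -0.17  0.  ]
138 [-58. -26.] step [-0.07 -0.17  0.  ]
144 [-54. -32.] step [-0.1  -0.16  0.  ]
150 [-50. -38.] step [-0.12 -0.15  0.  ]
156 [-44. -44.] step [-0.14 -0.14  0.  ]
162 [-38. -49.] step [-0.16 -0.12  0.  ]
168 [-31. -53.] step [-0.17 -0.1   0.  ]
174 [-23. -56.] step [-0.19 -0.08 -0.  ]
180 [-16. -58.] step [-0.2  -0.05 -0.  ]
186 [-11. -60.] step [-0.11 -0.04 -0.  ]
192 [ -7. -61.] step [-0.11 -0.03 -0.  ]
198 [ -2. -62.] step [-0.12 -0.02 -0.  ]
204 [  3. -62.] step [-0.13 -0.01 -0.  ]
210 [  8. -62.] step [-0.13  0.   -0.  ]
216 [ 14. -62.] step [-0.14  0.02 -0.  ]
222 [ 20. -60.] step [-0.14  0.03 -0.  ]
228 [ 25. -58.] step [-0.14  0.05 -0.  ]
234 [ 31. -56.] step [-0.14  0.07 -0.  ]
240 [ 37. -53.] step [-0.14  0.08 -0.  ]
246 [ 42. -48.] step [-0.13  0.1  -0.  ]
```

```bash
python3 -m jog '[0,0.13,0.2,0.3,0, 0,0.12,0.2,0.7,0, 0,0,0,0.9,0, 0,0,0,0.9,0, 0,0,0,0.8,0, 0,0,0,0.4,0, 0,0,0,0.3,0, 0,0,0,0,0]' 10; python3 -c "
from h import *
o,M=st(); print(to(-64,8,73,M,o))"
```

```text
clock: 2.35
position: [0.5012, -0.0147, 0.0671]
ee_rot: [-0.481, -3.102, 0.008]
force: [-0.1, 0.3, -1.1]
width: 0.008
t 2.35 bench mm [-62.2  22.7] z 67.1 F [-0.1  0.3 -1.1] w 0.008 tool y vs bench y deg -0.7 tilt [-0.003 -0.005 -1.   ]
[ 0.04 -0.37 -0.14]
```

```bash
python3 -m jog '[0,0.02,-0.15,-0.12,0, 0,0.02,-0.15,0,0, 0,0,-0.15,0,0, 0,0,-0.1,0,0, 0,0,-0.1,0,0, 0,-0.01,-0.1,0,0, 0,-0.01,-0.1,0,0, 0,-0.02,-0.1,0,0, 0,-0.02,-0.1,0,0, 0,-0.03,-0.1,0,0, 0,-0.04,-0.1,0,0, 0,-0.04,-0.1,0,0, 0,-0.05,-0.1,0,0, 0,-0.06,-0.1,0,0]'; python3 -c "
from h import *
o,M=st(); print(to(-54,-32,73,M,o))"
```

```text
clock: 3.52
position: [0.4927, -0.0807, 0.0773]
ee_rot: [0.478, 3.101, -0.003]
force: [-0.7, 0.8, 1.0]
width: 0.007
t 3.52 bench mm [-51.1 -43. ] z 77.3 F [-0.7  0.8  1. ] w 0.007 tool y vs bench y deg -0.6 tilt [ 0.003 -0.002 -1.   ]
[0.08 0.27 0.11]
```

```bash
python3 -m jog '[0,-0.06,-0.07,0.08,0, 0,-0.07,-0.07,0.03,0, 0,-0.07,-0.07,0,0, 0,-0.08,-0.06,0,0, 0,-0.08,-0.05,0,0, 0,-0.09,-0.05,0,0, 0,-0.09,-0.04,0,0, 0,-0.1,-0.04,0,0, 0,-0.1,-0.03,0,0, 0,-0.1,-0.02,0,0]'; python3 -c "
from h import *
o,M=st(); im=get_image('top'); cv2.imwrite('pics/t1.png',cv2.resize(im[125:265,240:410,::-1],None,fx=4,fy=4,interpolation=cv2.INTER_CUBIC))"
```

```text
clock: 4.35
position: [0.5207, -0.1125, 0.0717]
ee_rot: [0.477, 3.104, -0.002]
force: [-0.2, 3.0, -0.2]
width: 0.004
t 4.35 bench mm [-15.1 -65.2] z 71.7 F [-0.2  3.  -0.2] w 0.004 tool y vs bench y deg -0.6 tilt [ 0.001 -0.001 -1.   ]
```

View pics/t1.png

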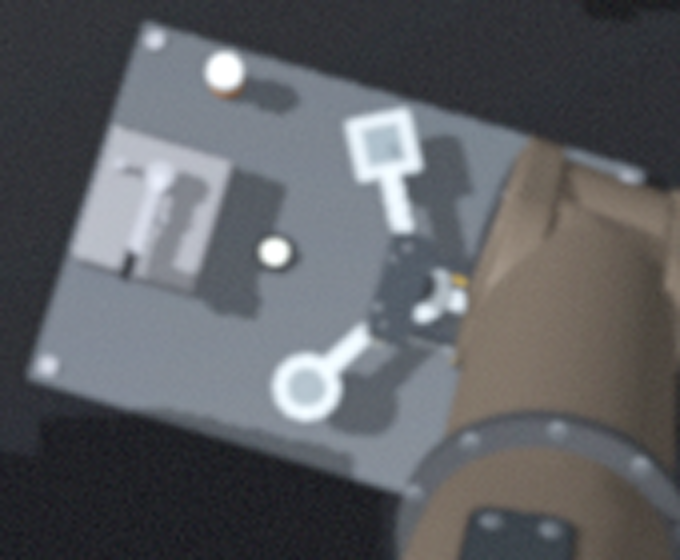

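```bash
python3 - <<'E_'
from h import *
c=lambda u,v:(u/4+239.625,v/4+124.625)
q=w2b(onz("top",*c(383,145),.062));print("sq",q*1e3,np.degrees(np.angle((q[0]+1j*q[1])/1j)))
q=w2b(onz("top",*c(274,252),.026));print("port",q*1e3)
E_
python3 -m jog '[0,-0.06,-0.02,0,0, 0,-0.07,0,0,0, 0,-0.07,0,0,0, 0,-0.07,0,0,0, 0,-0.07,0,0,0, 0,-0.07,0.01,0,0, 0,-0.07,0.02,0,0, 0,-0.07,0.02,0,0, 0,-0.05,0.02,0,0, 0,-0.03,0.01,0,0,0,0,0,0,0]'; python3 -c "
from h import *
o,M=st(); im=get_image('top'); cv2.imwrite('pics/t2.png',cv2.resize(im[125:265,240:410,::-1],None,fx=4,fy=4,interpolation=cv2.INTER_CUBIC))
g=im[...,:].min(2);m=(g>170).astype(np.uint8);m[:125]=0;m[265:]=0;m[:,:285]=0;m[:,410:]=0
cs,_=cv2.findContours(m,0,1)
for c in cs:
    if cv2.contourArea(c)>60: 
        r=cv2.minAreaRect(c);q=w2b(onz('top',*r[0],.062));print(r,q*1e3,np.degrees(np.angle((q[0]+1j*q[1])/1j)))
"
```

```text
sq [92.71956552 51.77043451] -60.82297384788079
port [  1.26426868 105.43204776]
clock: 5.32
position: [0.5475, -0.1202, 0.0714]
ee_rot: [-0.48, -3.104, 0.005]
force: [-1.5, 0.9, 0.6]
width: 0.008
t 5.32 bench mm [ 12.8 -64.8] z 71.4 F [-1.5  0.9  0.6] w 0.008 tool y vs bench y deg -0.6 tilt [-0.001 -0.003 -1.   ]
((336.2499694824219, 219.75), (16.76007080078125, 42.37451934814453), 18.434947967529297) [-68.17879003   1.25940303] 88.9417490014417
((290.5, 177.0), (11.0, 30.0), 0.0) [ 10.38047968 160.27367454] -3.705712341067205
((324.7500305175781, 175.25001525878906), (33.941123962402344, 16.26345443725586), 45.0) [43.78802802 68.74394427] -32.49603098414933
((295.7500305175781, 142.25), (8.485280990600586, 9.192387580871582), 45.0) [111.60013699 176.27770172] -32.33760470548047
```

View pics/t2.png

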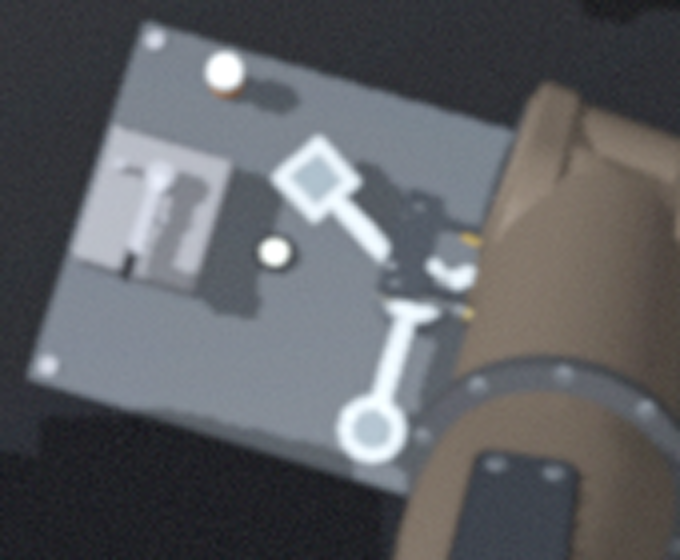

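```bash
cat >> h.py <<'E'
def sq(im):
    g=im.min(2);m=(g>165).astype(np.uint8);m[:125]=0;m[265:]=0;m[:,:296]=0;m[:,410:]=0
    ax=proj("top",np.r_[b2w(0,0),.062]);best=None
    for c in cv2.findContours(m,0,1)[0]:
        r=cv2.minAreaRect(c);q=w2b(onz('top',*r[0],.062))
        if cv2.contourArea(c)>60 and q[1]>25: print("blob",np.round(r[0],1),np.round(r[1],1),(q*1e3).round(1),"ang",np.degrees(np.angle((q[0]+1j*q[1])/1j)).round(1))
E
python3 -m jog '[0,-0.06,0.01,0,0, 0,-0.06,0.01,0,0, 0,-0.06,0.01,0,0, 0,-0.06,0.01,0,0, 0,-0.06,0.02,0,0, 0,-0.06,0.02,0,0, 0,-0.05,0.02,0,0, 0,-0.03,0.02,0,0, 0,0,0,0,0]'; python3 -c "
from h import *
o,M=st(); im=get_image('top'); cv2.imwrite('pics/t3.png',cv2.resize(im[125:265,240:410,::-1],None,fx=4,fy=4,interpolation=cv2.INTER_CUBIC))
sq(im)
"
```

```text
clock: 6.12
position: [0.5672, -0.1214, 0.0713]
ee_rot: [-0.48, -3.104, 0.006]
force: [-0.6, 0.1, 0.5]
width: 0.005
t 6.12 bench mm [ 32.  -60.2] z 71.3 F [-0.6  0.1  0.5] w 0.005 tool y vs bench y deg -0.7 tilt [-0.001 -0.003 -1.   ]
```

View pics/t3.png

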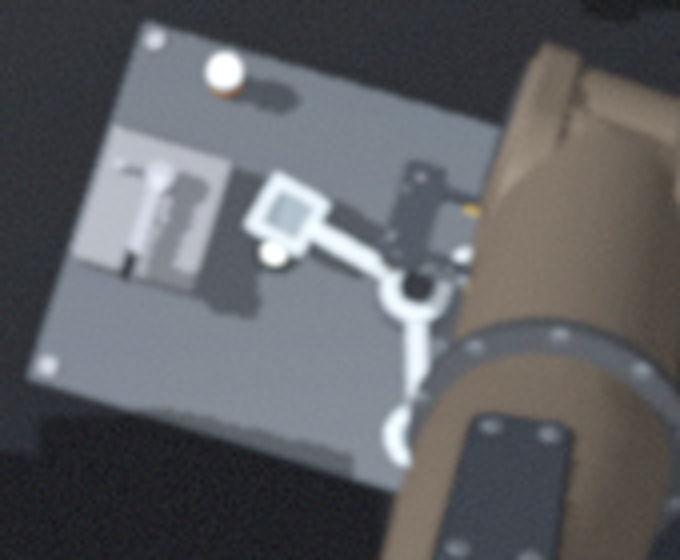

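```bash
cat >> h.py <<'E'
def sqw(im):
    A=cv2.resize(im[125:265,240:410],None,fx=4,fy=4,interpolation=cv2.INTER_CUBIC).min(2)
    for th in(170,185,200):
        cs,h=cv2.findContours((A>th).astype(np.uint8),cv2.RETR_CCOMP,1)
        for c,k in zip(cs,h[0]):
            a=cv2.contourArea(c);u,v=np.array(cv2.minAreaRect(c)[0])
            if k[3]>=0 and 250<a<3000:
                q=w2b(onz('top',u/4+239.625,v/4+124.625,.062));print("hole",th,a,np.round([u,v]),(q*1e3).round(1),"ang",np.degrees(np.angle((q[0]+1j*q[1])/1j)).round(1))
E
python3 -c "
from h import *
im=get_image('top'); sqw(im)
c=lambda u,v:(u/4+239.625,v/4+124.625)
for p in((288,212),(317,180)):
  q=w2b(onz('top',*c(*p),.062));print(q,np.degrees(np.angle((q[0]+1j*q[1])/1j)))
# port spot from stored t1
A=cv2.imread('pics/t1.png').min(2);m=(A>150).astype(np.uint8);n,l,s,ce=cv2.connectedComponentsWithStats(m)
for i in range(1,n):
  if 230<ce[i][0]<310 and 220<ce[i][1]<290: 
    q=w2b(onz('top',*c(*ce[i]),.026));print('port',ce[i],s[i],q)
"
```

```text
hole 170 260.5 [133. 171.] [ 22.3 216.9] ang -5.9
hole 185 961.5 [286. 214.] [ 24.7 103.4] ang -13.4
hole 200 1267.0 [287. 214.] [ 24.8 103. ] ang -13.6
[0.02626635 0.10241499] -14.384596256247384
[0.0544699  0.08945846] -31.33659920966291
port [274.19722222 251.45694444] [259 237  31  30 720] [0.00168948 0.10541256]
```

```bash
python3 -m jog '[0,-0.05,0.01,0,0, 0,-0.05,0.02,0,0, 0,-0.05,0.02,0,0, 0,-0.04,0.02,0,0, 0,-0.03,0.01,0,0, 0,-0.02,0.01,0,0, 0,0,0,0,0]'; python3 -c "
from h import *
o,M=st(); im=get_image('top'); sqw(im)
"
```

```text
clock: 6.8
position: [0.578, -0.1211, 0.0713]
ee_rot: [-0.481, -3.103, 0.006]
force: [-1.0, -0.2, 0.4]
width: 0.006
t 6.8 bench mm [ 42.3 -56.8] z 71.3 F [-1.  -0.2  0.4] w 0.006 tool y vs bench y deg -0.7 tilt [-0.002 -0.004 -1.   ]
hole 170 378.5 [277. 229.] [ 12.  106.3] ang -6.4
hole 170 267.0 [132. 171.] [ 22.1 217. ] ang -5.8
hole 185 809.0 [278. 231.] [ 11.2 105.3] ang -6.1
hole 185 449.5 [112. 232.] [-24.4 217.4] ang 6.4
hole 200 1067.5 [278. 231.] [ 11.2 105. ] ang -6.1
```

```bash
python3 -m jog '[0,-0.04,0.02,0,0, 0,-0.04,0.02,0,0, 0,-0.04,0.02,0,0, 0,-0.03,0.01,0,0, 0,-0.02,0.01,0,0, 0,0,0,0,0]'; python3 -c "
from h import *
o,M=st(); im=get_image('top'); sqw(im)
c=lambda n:cv2.resize(n,None,fx=6,fy=6,interpolation=cv2.INTER_CUBIC)[...,::-1]
s=get_image('scene')
cv2.imwrite('pics/v4.png',np.hstack([c(im[150:210,275:335]),c(s[175:235,290:350])]))
"
```

```text
clock: 7.35
position: [0.586, -0.1201, 0.0713]
ee_rot: [-0.481, -3.103, 0.006]
force: [-1.2, 0.1, -0.0]
width: 0.005
t 7.35 bench mm [ 49.6 -53.5] z 71.3 F [-1.2  0.1 -0. ] w 0.005 tool y vs bench y deg -0.7 tilt [-0.002 -0.004 -1.   ]
hole 170 263.0 [132. 171.] [ 22.2 217. ] ang -5.8
hole 185 496.5 [273. 246.] [ -0.3 105.4] ang 0.2
hole 200 871.0 [273. 246.] [ -0.4 105.4] ang 0.2
```

View pics/v4.png

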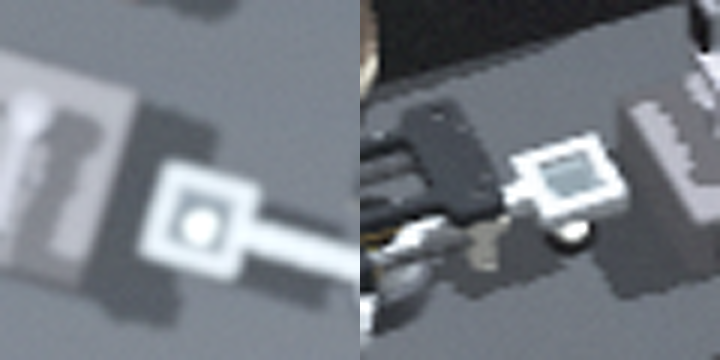

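```bash
python3 -m jog '[0,0.1,-0.15,0,0, 0,0.2,-0.2,0,0, 0,0,0,-0.3,0, 0,0,0,-0.7,0, 0,0,0,-0.9,0, 0,0,0,-0.7,0, 0,0,0,-0.2,0, 0,0,0,0,0]'; python3 -c "
from h import *
o,M=st(); print(to(-46,155,170,M,o)); print('holder should be at',((proj('top',np.r_[b2w(.0017,.1054),.062])-[275,150]+.5)*6-.5))
"
```

```text
clock: 8.12
position: [0.5657, -0.1329, 0.1909]
ee_rot: [-0.487, -3.101, 0.007]
force: [-0.4, 0.2, -0.4]
width: 0.006
t 8.12 bench mm [ 33.9 -71.7] z 190.9 F [-0.4  0.2 -0.4] w 0.006 tool y vs bench y deg -0.9 tilt [-0.003 -0.004 -1.   ]
[2.09 5.64 0.5 ]
holder should be at [200.95365594 215.37897641]
```

```bash
python3 -m jog '[0,0.15,0.4,0,0, 0,0.3,0.8,0,0, 0,0.3,0.8,0,0, 0,0.3,0.8,0,0, 0,0.3,0.8,0,0, 0,0.3,0.8,0,0, 0,0.25,0.65,0,0, 0,0.15,0.35,0.2,0, 0,0,0,0.5,0, 0,0,0,0,0]'; python3 -c "
from h import *
o,M=st(); print(to(-46,155,112,M,o)); im=get_image('top');sqw(im);s=get_image('scene')
c=lambda n:cv2.resize(n,None,fx=4,fy=4,interpolation=cv2.INTER_CUBIC)[...,::-1]
cv2.imwrite('pics/v5.png',np.hstack([c(im[130:230,240:335]),c(s[150:250,285:385])]))
"
```

```text
clock: 8.95
position: [0.5498, 0.1044, 0.1574]
ee_rot: [-0.498, -3.098, 0.009]
force: [-1.3, -0.7, 0.5]
width: 0.005
t 8.95 bench mm [-50.4 150.7] z 157.4 F [-1.3 -0.7  0.5] w 0.005 tool y vs bench y deg -1.3 tilt [-0.004 -0.005 -1.   ]
[-0.11  0.12  1.13]
```

View pics/v5.png

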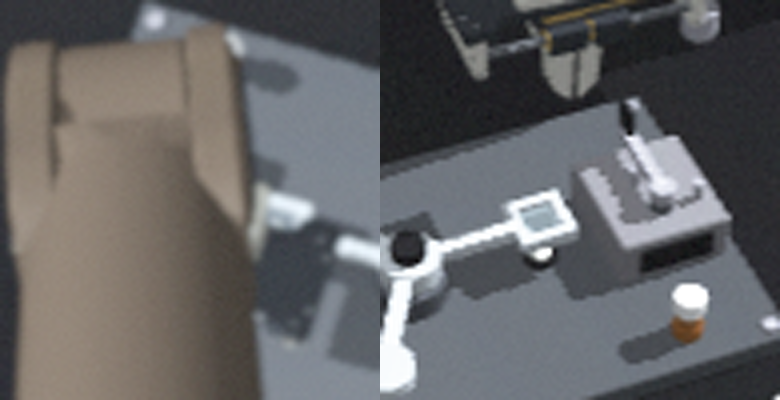

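```bash
python3 -m jog '[0,-0.05,0.03,0.3,0, 0,-0.03,0,0.4,0, 0,0,0,0.25,0, 0,0,0,0.1,0, 0,0,0,0,0]'; python3 - <<'E_'
from h import *
o,M=st(); print(to(-46,155,112,M,o)); prev=None
for s in np.arange(0,1.36,.1):
    v=np.array([-np.cos(s),np.sin(s)]);n=np.array([np.sin(s),np.cos(s)]);c=np.array([23,194])+66*v-(3+9.5*abs(n[0])+17*abs(n[1]))*n
    if prev is not None: print(round(s,1),c.round(),(M.T@np.r_[b2w(*c/1e3)-b2w(*prev/1e3),0]/.04).round(2))
    else: print(c)
    prev=c
E_
```

```text
clock: 9.47
position: [0.5577, 0.0985, 0.1182]
ee_rot: [0.512, 3.095, -0.007]
force: [-0.0, 0.9, -0.0]
width: 0.005
t 9.47 bench mm [-41.1 147.4] z 118.2 F [-0.   0.9 -0. ] w 0.005 tool y vs bench y deg -1.9 tilt [ 0.004 -0.005 -1.   ]
[0.13 0.19 0.15]
[-43. 174.]
0.1 [-45. 180.] [ 0.05  0.14 -0.  ]
0.2 [-46. 186.] [ 0.04  0.15 -0.  ]
0.3 [-47. 192.] [ 0.02  0.16 -0.  ]
0.4 [-46. 199.] [ 0.    0.17 -0.  ]
0.5 [-46. 206.] [-0.01  0.17 -0.  ]
0.6 [-44. 213.] [-0.03  0.17 -0.  ]
0.7 [-42. 220.] [-0.05  0.17 -0.  ]
0.8 [-39. 226.] [-0.07  0.17 -0.  ]
0.9 [-34. 233.] [-0.1   0.16 -0.  ]
1.0 [-30. 239.] [-0.12  0.15  0.  ]
1.1 [-24. 244.] [-0.14  0.14  0.  ]
1.2 [-18. 249.] [-0.15  0.13  0.  ]
1.3 [-11. 253.] [-0.17  0.11  0.  ]
```

```bash
python3 -m jog '[0,0.07,0.15,0.12,0, 0,0.06,0.2,0.04,0, 0,0.02,0.15,0,0, 0,0.03,0.12,0,0, 0,0.03,0.12,0,0, 0,0.03,0.12,0,0, 0,0.02,0.12,0,0, 0,0.01,0.12,0,0, 0,0,0.12,0,0, 0,-0.01,0.12,0,0, 0,-0.01,0.12,0,0, 0,0,0,0,0]'; python3 -c "
from h import *
o,M=st(); s=get_image('scene')
cv2.imwrite('pics/v6.png',cv2.resize(s[140:240,300:420],None,fx=5,fy=5,interpolation=cv2.INTER_CUBIC)[...,::-1])
"
```

```text
clock: 10.47
position: [0.5694, 0.1635, 0.1133]
ee_rot: [0.512, 3.092, -0.005]
force: [0.3, 0.1, -0.8]
width: 0.005
t 10.47 bench mm [-48.8 213. ] z 113.3 F [ 0.3  0.1 -0.8] w 0.005 tool y vs bench y deg -1.9 tilt [ 0.007 -0.004 -1.   ]
```

View pics/v6.png

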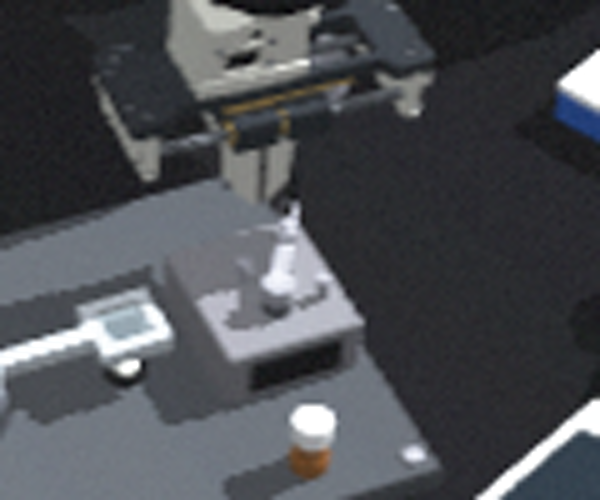

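```bash
python3 -m jog '[0,-0.08,0.1,0.02,0, 0,-0.08,0.1,0,0, 0,-0.08,0.1,0,0, 0,-0.09,0.1,0,0, 0,-0.1,0.1,0,0, 0,-0.1,0.1,0,0, 0,-0.1,0.09,0,0, 0,-0.1,0.08,0,0, 0,0,0,0,0]'; python3 -c "
from h import *
o,M=st(); s=get_image('scene')
cv2.imwrite('pics/v7.png',cv2.resize(s[140:240,300:420],None,fx=5,fy=5,interpolation=cv2.INTER_CUBIC)[...,::-1])
"
```

```text
clock: 11.27
position: [0.6108, 0.1838, 0.1121]
ee_rot: [0.515, 3.093, -0.007]
force: [-0.3, -0.3, -0.9]
width: 0.009
t 11.27 bench mm [-15.2 244.4] z 112.1 F [-0.3 -0.3 -0.9] w 0.009 tool y vs bench y deg -2.0 tilt [ 0.005 -0.005 -1.   ]
```

View pics/v7.png

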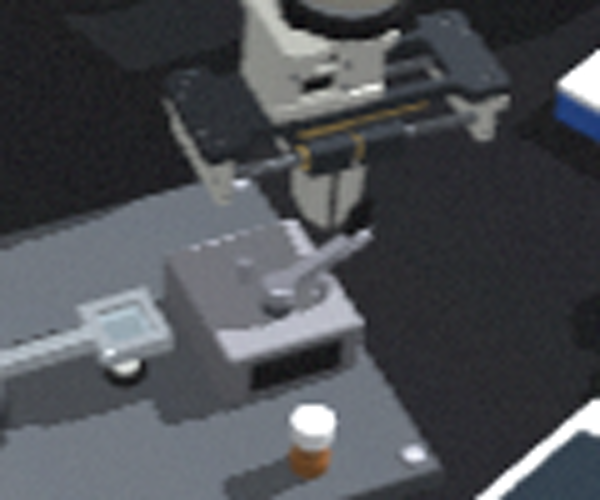

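```bash
python3 -c "
from h import *
for p in((370,235),(278,285)): print(w2b(onz('scene',p[0]/5+300-.4,p[1]/5+140-.4,.082))*1e3)"
python3 -m jog '[0,-0.08,0.05,0,0, 0,-0.08,0.05,0,0, 0,-0.07,0.04,0,0, 0,-0.05,0.02,0,0,0,0,0,0,0]'
```

```text
[  6.834755  263.5149517]
[ 25.1053592 193.5255264]
clock: 11.73
position: [0.6166, 0.1853, 0.1107]
ee_rot: [-0.513, -3.09, 0.014]
force: [0.2, 0.4, 0.9]
width: 0.008
```

```bash
python3 -c "
from h import *
st()"
```

```text
t 11.73 bench mm [-10.1 247.5] z 110.7 F [0.2 0.4 0.9] w 0.008 tool y vs bench y deg -1.9 tilt [-0.011 -0.007 -1.   ]
```

```bash
python3 -m jog '[0,-0.08,0.02,0,0, 0,-0.1,0.02,0,0, 0,-0.12,0.02,0,0]'; python3 -c "
from h import *
st()"
```

```text
clock: 11.98
position: [0.6187, 0.1854, 0.1094]
ee_rot: [-0.505, -3.07, 0.019]
force: [-24.1, -0.5, 18.7]
width: 0.002
t 11.98 bench mm [ -8.1 248.3] z 109.4 F [-24.1  -0.5  18.7] w 0.002 tool y vs bench y deg -1.7 tilt [-0.032 -0.007 -0.999]
```

```bash
python3 -m jog '[0,0.15,-0.05,0,0, 0,0.25,-0.1,0,0, 0,0.2,-0.1,-0.1,0, 0,0,0,-0.5,0, 0,0,0,-0.9,0, 0,0.2,0,-0.9,0, 0,0.7,0,-0.6,0, 0,0.9,0.2,0,0, 0,0.9,0.3,0,0, 0,0.9,0.3,0,0, 0,0.5,0.2,0,0, 0,0,0,0,0]'; python3 -c "
from h import *
o,M=st(); im=get_image('top');sqw(im);s=get_image('scene')
c=lambda n:cv2.resize(n,None,fx=4,fy=4,interpolation=cv2.INTER_CUBIC)[...,::-1]
cv2.imwrite('pics/v8.png',np.hstack([c(im[130:230,240:335]),c(s[150:250,285:385])]))
"
```

```text
clock: 12.98
position: [0.4522, 0.2761, 0.2441]
ee_rot: [-0.518, -3.077, 0.008]
force: [-0.6, 0.1, 0.1]
width: 0.005
t 12.98 bench mm [-193.7  286.6] z 244.1 F [-0.6  0.1  0.1] w 0.005 tool y vs bench y deg -2.2 tilt [-0.022 -0.001 -1.   ]
hole 170 409.0 [177. 226.] [ -6.3 174.7] ang 2.1
hole 185 656.5 [455. 432.] [-88.4 -54.8] ang 121.8
hole 185 494.5 [273. 246.] [ -0.5 105.4] ang 0.3
hole 200 944.0 [455. 432.] [-88.5 -54.4] ang 121.6
hole 200 872.0 [273. 246.] [ -0.5 105.3] ang 0.3
```

View pics/v8.png

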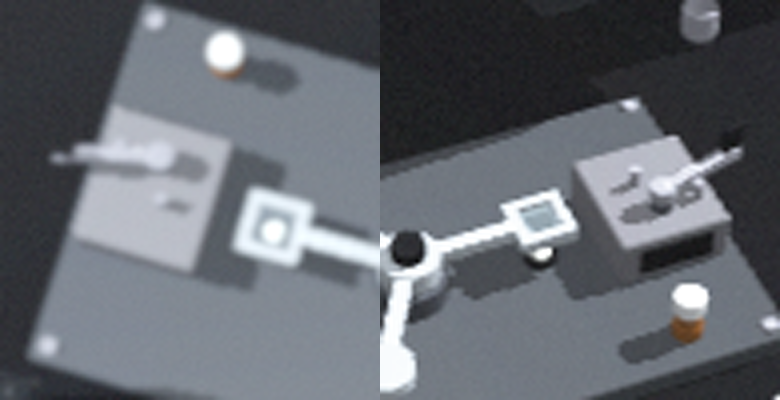

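```bash
python3 -c "
from h import *
c=lambda u,v,oy:(u/4+239.625,v/4+oy-.375)
p=[w2b(onz('top',*c(*q,130),.082)) for q in((160,155),(57,158))];d=p[1]-p[0];print('lever',p,np.arctan2(d[1],-d[0]),np.hypot(*d))
f=8
im=np.mean([get_image('top').astype(float) for _ in range(4)],0).astype(np.uint8)[165:205,285:335]
A=cv2.resize(im,None,fx=f,fy=f,interpolation=cv2.INTER_CUBIC).min(2)
w2=lambda u,v,z:w2b(onz('top',(u+.5)/f-.5+285,(v+.5)/f-.5+165,z))*1e3
for th in(150,175,195):
  m=(A>th).astype(np.uint8);cs,_=cv2.findContours(m,0,1);k=np.zeros_like(m);cv2.drawContours(k,[max(cs,key=cv2.contourArea)],-1,1,-1)
  k=cv2.morphologyEx(k,cv2.MORPH_OPEN,np.ones((65,65)) if 0 else cv2.getStructuringElement(2,(61,61)))
  cs,_=cv2.findContours(k,0,1);r=cv2.minAreaRect(max(cs,key=cv2.contourArea));print('holder',th,r,w2(*r[0],.062))
m=(A>215).astype(np.uint8);n,l,s,ce=cv2.connectedComponentsWithStats(m)
for i in range(1,n):
  if 50<s[i][4]<3000: print('spot',ce[i],s[i][4],w2(*ce[i],.026))
"
```

```text
lever [array([0.02161131, 0.19466238]), array([-0.00156206,  0.26274858])] 1.2427410172999769 0.07192173416907252
holder 150 ((194.72640991210938, 175.20755004882812), (157.27784729003906, 142.58026123046875), 15.945395469665527) [ -0.31023208 102.32904293]
holder 175 ((193.23583984375, 174.9245147705078), (147.66258239746094, 134.61334228515625), 15.945395469665527) [ -0.36797392 102.86325362]
holder 195 ((192.20518493652344, 174.65533447265625), (139.63352966308594, 127.60476684570312), 16.090816497802734) [ -0.38271604 103.24038504]
```

```bash
python3 -c "
from cell import *
print(sign_off())"
```

```text
the job is handed in; nothing more can be done
None
```

The wheel is turned so the square window stands over the light port, and after that the shutter lever was pushed to its open stop. The job was handed in at about 13 s, with the gripper up and clear of everything.

- **Wheel:** I turned it about 127° counter-clockwise by pushing the solid-disc arm with the shut fingers. In the last top view the whole white spot showed inside the window. The holder's centre is about 2 mm past the port's centre along its path, and about 6 mm is allowed. The checks ranged from about 0.5 mm to 2 mm. One rougher reading, taken from the round window, suggested up to 2.6° (about 5 mm). I did not correct this, because by then the shutter was already open.
- **Shutter:** The lever stopped moving while I was still pushing, and the push force rose to about 24 N. Its angle read 1.24 rad in the top view and about 1.31 rad in the scene view, against 1.3 for the open stop. It did not move when the finger backed off, and the window's position read the same before and after the lever push.
- **Loose things:** The jar and the objective stood where they had been in the last pictures. I did not check the others again, but the finger never went near or below their height.

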